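Hold open the incubator lid over the black plate

TASK

The black well plate in the two-bay incubator is due on the imager: look through the windows to see which bay it is in, lift that bay's lid by its bar handle and hold it open at 60 degrees from shut (give or take 5), so that I can reach in and take the plate. The lids drop shut by themselves, so finish while still holding the handle, steady, and never let a lid slam. Keep the other bay shut, and leave both plates and the bottle, tip box and marker as they are.

Things in the scene. Friction and masses are not known exactly. Their poses are not given: they have to be found in the camera images.
- incubator: white two-bay benchtop plate incubator, 400 wide (y) x 240 deep (x) x 95 high to its flat deck, two hinged lids side by side on the deck (28 thick, tops 125 above the bench). It cannot be pushed. Origin on the bench under its middle; its -x is the front with the handles, +x the rear with the hinges, +y the left bay; z up. Body spans x -115 to +125 mm
- left_lid (a joint): angle of the left lid, 0 = shut (level), grows as its front edge rises, 1.047 = 60 degrees, stop at 1.5. The lid is a white frame 165 wide x 152 deep x 28 thick round a clear window, about 0.5 kg; its weight and a closing spring in the hinge (0.09 N m shut, 0.25 N m at 60 degrees) drop it shut from any angle once let go. No latch: 3 to 4 N at the handle lifts it. left is as seen from the robot at incubator yaw 0 (incubator +y)
- right_lid (a joint): angle of the right lid, 0 = shut (level), grows as its front edge rises, 1.047 = 60 degrees, stop at 1.5. The lid is a white frame 165 wide x 152 deep x 28 thick round a clear window, about 0.5 kg; its weight and a closing spring in the hinge (0.09 N m shut, 0.25 N m at 60 degrees) drop it shut from any angle once let go. No latch: 3 to 4 N at the handle lifts it. right is as seen from the robot at incubator yaw 0 (incubator -y)
- left_grip (a point): dark round bar handle of the left lid, 12 mm diameter, 116 long, parallel to the incubator's y, on two 10 mm posts (104 apart) that hold it 42 mm ahead of the lid's front edge, all moving with the lid. The point is the middle of the bar's axis: with the lid shut, 113 mm above the bench, 202 nearer the front than the hinge line and 12 above it. Between posts, bar and lid edge there is a free gap of 36 x 94 mm; nothing stands under the bar but the bench
- right_grip (a point): dark round bar handle of the right lid, 12 mm diameter, 116 long, parallel to the incubator's y, on two 10 mm posts (104 apart) that hold it 42 mm ahead of the lid's front edge, all moving with the lid. The point is the middle of the bar's axis: with the lid shut, 113 mm above the bench, 202 nearer the front than the hinge line and 12 above it. Between posts, bar and lid edge there is a free gap of 36 x 94 mm; nothing stands under the bar but the bench
- left_hinge (a point): point on the left lid's hinge axis (which runs along the incubator's y, level, 101 mm above the bench), in line with the middle of its handle; fixed to the incubator. The lid lies from it towards -x of the incubator when shut
- right_hinge (a point): point on the right lid's hinge axis (which runs along the incubator's y, level, 101 mm above the bench), in line with the middle of its handle; fixed to the incubator. The lid lies from it towards -x of the incubator when shut
- black_plate_center (a point): centre of the black 96-well plate, 128 x 85.5 x 14.4 mm, long side along the incubator's y, lying loose in one of the two bays, in a pocket 3 mm larger all round whose floor is 21 mm below the deck; seen through the lid's window. Bays are centred 100 mm either side of the incubator's middle (y of the incubator)
- white_plate_center (a point): centre of the white 96-well plate, same size, in the other bay
- black_plate: the black plate; origin at the centre of its underside
- white_plate: the white plate; origin at the centre of its underside
- buffer_bottle: amber bottle with blue cap, 64 diameter x 145 high, standing beside the incubator's left end; origin at its foot
- tip_box: blue pipette-tip box with clear cover, 122 x 84 x 62 high, beside the incubator's right end; origin at the centre of its underside
- marker: white marker pen with blue cap, 135 long (x), 13 thick, lying on the bench in front of the incubator's left end; origin under its middle

How it is judged:
On the way:
1. the lid over the black plate has been lifted by its handle (((y of black_plate_center in the frame of incubator above 0 m and value of joint left_lid above 0.2 rad and contact force between the fingers and left_lid_c0 above 0.5 N) or (y of black_plate_center in the frame of incubator below 0 m and value of joint right_lid above 0.2 rad and contact force between the fingers and right_lid_c0 above 0.5 N))), for 0.1 s.
At the end, for the whole second after the job is handed in: Lid over the black plate at 60 degrees, within 5, still (under 0.1 rad/s), fingers bearing on its handle (over 1 N); other lid shut (under 0.05 rad); both plates within 12 mm of where they lay, at rest; bottle, tip box and marker within 20 mm of where they stood (((y of black_plate_center in the frame of incubator above 0 m and value of joint left_lid between 0.96 and 1.134 rad and velocity of joint left_lid between -0.1 and 0.1 rad/s and contact force between the fingers and left_lid_c0 above 1 N and value of joint right_lid below 0.05 rad) or (y of black_plate_center in the frame of incubator below 0 m and value of joint right_lid between 0.96 and 1.134 rad and velocity of joint right_lid between -0.1 and 0.1 rad/s and contact force between the fingers and right_lid_c0 above 1 N and value of joint left_lid below 0.05 rad)) and distance of each of black_plate_center, white_plate_center from where it was at the start of the episode below 0.012 m and linear speed of each of black_plate, white_plate below 0.05 m/s and distance of each of buffer_bottle, tip_box, marker from where it was at the start of the episode below 0.02 m); the arm keeps its last pose, push and grip.
It fails at once if the lid over the white plate is lifted (over 0.1 rad) ((y of black_plate_center in the frame of incubator above 0 m and value of joint right_lid above 0.1 rad) or (y of black_plate_center in the frame of incubator below 0 m and value of joint left_lid above 0.1 rad)).
It fails at once if a lid is let slam (falls faster than 2 rad/s) (velocity of joint any of left_lid, right_lid below -2 rad/s).
It fails at once if a plate is shifted or lifted by more than 12 mm (distance of any of black_plate_center, white_plate_center from where it was at the start of the episode above 0.012 m).
It fails at once if bottle, tip box or marker is moved by more than 20 mm (distance of any of buffer_bottle, tip_box, marker from where it was at the start of the episode above 0.02 m).
It also fails if it takes over 35 s, if anything falls off the work surface, if the arm or the gripper's body presses on something with over 40 N, if the wrist force passes 120 N, or if a joint passes its speed limit or range.

ROBOT

A 6-joint arm with a two-finger parallel gripper is mounted at the origin on the work surface. World frame = base frame: x ahead of the robot, y to its left, z up, the work surface at z = 0. Lengths are in m, angles in rad, forces in N, time in s.
With the tool pointing down it reaches from about 0.35 to 0.975 m from the base axis. Payload 4.9 kg.
Tool frame: the origin (TCP) lies at the very end of the fingers, on their centre line; the grasp point (between the pads) lies 19 mm behind it (ctrl.pinch_z is the distance from the TCP to the grasp point, in m); z points along the fingers, y is the direction in which the jaws open and shut (so a half turn about z gives the same grasp; the last joint's range is limited). The gripper opens to 85 mm and grips with 20 to 120 N. Pads are 22 mm wide; open, the fingers measure 114 mm over their backs; the gripper's body (76 mm by 85 mm) begins 54 mm behind the grasp point. The pads swing forward as they close: fully open they stand 13 mm farther back than shut.
Start: joints at [1.098, 0.053, 1.613, -0, 1.476, -0.119], TCP at [0.217, 0.586, 0.231] pointing down, gripper open.
Joint ranges: [-3.01, 3.01], [-1.01, 2.22], [0.06, 2.58], [-1.02, 4.17], [0.09, 2.62], [-3.14, 3.14]. Speed limits (rad/s): [2.57, 2.57, 3.14, 3.14, 3.14, 3.14].

INTERFACE

Orientations are given as a rotation vector (axis times angle).
In Python, from station import ctrl gives the robot as it stands.
- The arm moves only by the tool carry_out, never from a script. Its argument "series" is a list of rows, each a list of 7 numbers: the shift along the world's x, y, z each as a share of 0.025 m, from -1 to 1, then the turn, a rotation vector about the world's x, y, z each as a share of 0.1 rad, from -1 to 1, then the opening, from 0 (shut) to 1 (fully open). A call has 1 to 12 rows; each row shifts and turns the commanded pose from where the row before left it; what a row does not reach is not made up. A row lasts 1/10 s, in which the tool goes at most 50 mm and 8.59 degrees, less where a joint would pass 70% of its speed; a pose out of reach is approached as far as the arm can. A call with a number of a shift or a turn outside -1 to 1 is refused whole. A call with a gripper value outside its range is refused whole. The fingers move at their own pace and stop on an object; "grip_force" is the grip in N (left out, the last holds). Time passes only in rows, so rows that do not move let the fingers close. It gives the time, the measured TCP pose, the force and the opening at its end, in the units of the state.
- ctrl.get_obs(): the state, without advancing time (a new reading comes with each control period).
- ctrl.get_image(name): name is "scene" or "top"; returns a dict with "frame" (400x640x3 uint8, blue, green, red), "fx", "fy", "cx", "cy" (pixels), "R" (3x3) and "t" (3): a world point X has camera coordinates R X + t. Camera axes: x right, y down, z forward; pixel columns grow to the right and rows downward; lengths in m; the calibration is good to about 2 mm. A picture is of the moment at which its call begins. There is no depth.
- ctrl.finish_job(): hands the job in, once; it reports no verdict.
Trained networks look in a picture, given as the dict that the camera call returned (one of the last four; its "shot" number tells which), for a name from the list of things; names that differ only in an ending like _2 or _b are one class to them, and where a whole thing is asked for, a point or a joint stands for the part that bears it (a point fixed in the world has none). Each returns a list of dicts, best first, with "p" (0 to 1); they miss things now and then, are a little off and sometimes report something else, mostly with a low value. They report only what shows in the picture. A call takes as long as a camera call.
- ctrl.trace(picture, name): "mask" (400x640 bool, what is visible of it) and "rect" ([left, top, width, height] as shares, 0 to 1, of the picture: columns of its width, rows of its height, round what is visible of it).
- ctrl.mark_of(picture, name): "position" ([column, row] as shares, 0 to 1, of the picture: columns of its width, rows of its height: a listed point, or the origin of a listed thing).
The state is a dict: "t": time; "q": joint angles; "dq": joint speeds; "effort": joint torques, N m; "tool_pos": TCP position; "tool_rot": TCP orientation; "contact_force": force on the tool from outside, world axes, zero at the start; "wrist_torque": the same for the moment, N m; "opening": finger opening in m.
Only numpy, scipy, OpenCV 4.12 (cv2) and the standard library are available. Lean on these libraries where they do the work, as an engineer would, in place of code of your own. Each camera call takes 0.05 s, during which the arm holds its last target.

## Working session

There is one attempt and no reset: what is moved stays moved. The work goes in short steps, Python scripts to look and compute and a tool call to move; the robot and the scene stay as the last step left them, time stands still between calls to the robot, and variables do not carry over. Pictures are saved under pics/ and viewed, and the job is handed in when it is done.

Besides the shell and the picture viewer there is one more tool, called after "Call:" by a JSON object that holds its "method" and its "body", one argument or row to a line. carry_out: Moves the arm, as the interface text tells. Shift numbers are shares of 0.025 m and turn numbers shares of 0.1 rad, none past 1 either way. Its arguments: {"type":"object","properties":{"series":{"type":"array"},"grip_force":{"type":"number"}},"required":["series"]}

```bash
mkdir -p pics; ls; python3 - <<'E'
from station import ctrl
import cv2, numpy as np
print(ctrl.get_obs(), ctrl.pinch_z)
for n in ["scene","top"]:
    p=ctrl.get_image(n); cv2.imwrite(f"pics/{n}0.png",p["frame"])
    print(n,p["fx"],p["fy"],p["cx"],p["cy"],np.round(p["R"],4).tolist(),np.round(p["t"],4).tolist())
    for k in ["left_grip","right_grip","left_hinge","right_hinge","black_plate_center","white_plate_center","incubator","buffer_bottle","tip_box","marker"]:
        r=ctrl.mark_of(p,k)
        print(k,[(round(d["p"],2),np.round(np.array(d["position"])*[640,400],1).tolist()) for d in r[:2]])
E
```

```text
pics
{'t': 0.0, 'q': array([ 1.09797882e+00,  5.33539371e-02,  1.61428930e+00,  1.07001674e-05,
        1.47600364e+00, -1.19004688e-01]), 'dq': array([-0.00094217,  0.00142658,  0.00143787, -0.00050738, -0.00080463,
       -0.000746  ]), 'effort': array([-2.19145863e-03, -3.93681943e+01, -3.70172060e+01, -3.12323000e-04,
        6.98476390e-03,  2.59572055e-06]), 'tool_pos': array([0.21626253, 0.58572932, 0.23006764]), 'tool_rot': array([-5.52767631e-01, -3.09195980e+00,  3.08103084e-03]), 'contact_force': array([ 0.39934076, -0.2938239 , -0.92000483]), 'wrist_torque': array([ 0.0582962 ,  0.00681569, -0.03289167]), 'opening': 0.08515697532584024} 0.0187
scene 463.4479147676846 463.4479147676846 323.7862811708426 200.9051867627706 [[0.2757, 0.9612, 0.0035], [0.6711, -0.1898, -0.7167], [-0.6882, 0.1999, -0.6974]] [-0.1901, -0.3025, 1.5664]
left_grip [(0.79, [349.1, 172.4])]
right_grip [(0.67, [268.9, 177.6])]
left_hinge [(0.95, [363.0, 230.2])]
right_hinge [(0.86, [271.6, 242.6])]
black_plate_center []
white_plate_center []
incubator [(0.97, [314.8, 252.8])]
buffer_bottle [(0.97, [418.6, 215.3])]
tip_box [(0.76, [197.9, 239.5])]
marker [(0.39, [390.2, 183.1])]
top 491.20485291653347 491.20485291653347 323.14507772897 196.85833889420854 [[-0.1268, -0.9919, 0.0013], [-0.9673, 0.1234, -0.2215], [0.2196, -0.0293, -0.9752]] [0.0892, 0.5953, 1.142]
left_grip [(0.71, [281.4, 246.3])]
right_grip [(0.78, [367.0, 247.4])]
left_hinge [(0.96, [284.6, 161.7])]
right_hinge [(0.75, [366.9, 165.2])]
black_plate_center []
white_plate_center []
incubator [(0.64, [327.5, 190.1])]
buffer_bottle [(0.97, [223.1, 220.2])]
tip_box [(0.96, [439.5, 220.2])]
marker [(0.56, [235.1, 269.3])]
```

View pics/scene0.png

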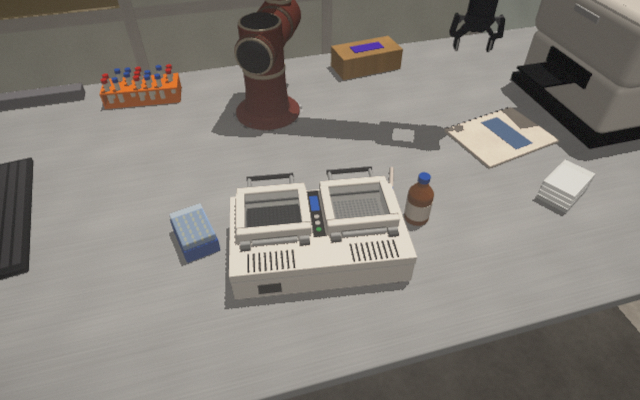

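View pics/top0.png

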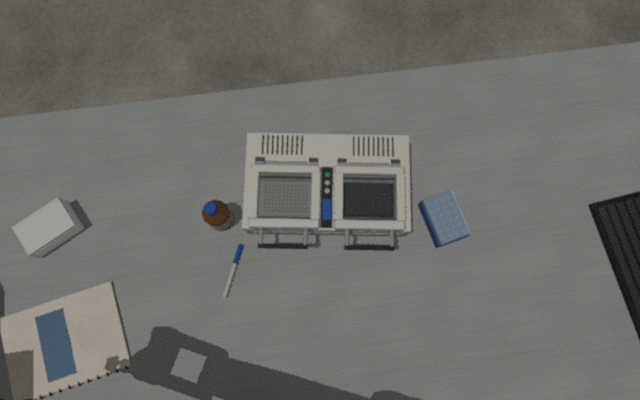

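```bash
cat > h.py <<'E'
import numpy as np
def ray(p,u,v,z):
    d=p["R"].T@np.array([(u-p["cx"])/p["fx"],(v-p["cy"])/p["fy"],1]); c=-p["R"].T@p["t"]
    return c+d*(z-c[2])/d[2]
def proj(p,X):
    x=p["R"]@np.array(X)+p["t"]; return x[0]/x[2]*p["fx"]+p["cx"], x[1]/x[2]*p["fy"]+p["cy"]
E
python3 - <<'E'
from station import ctrl
from h import *
import cv2
for n in ["scene","top"]:
    p=ctrl.get_image(n)
    p["R"]=np.array(p["R"]);p["t"]=np.array(p["t"])
    for k,z in dict(left_grip=.113,right_grip=.113,left_hinge=.101,right_hinge=.101,incubator=0,buffer_bottle=0,tip_box=0,marker=0).items():
        for d in ctrl.mark_of(p,k)[:1]:
            print(n,k,np.round(ray(p,*(np.array(d["position"])*[640,400]),z),4))
    for k in ["black_plate","white_plate"]:
        for d in ctrl.trace(p,k): print(k,round(d["p"],2),np.round(np.array(d["rect"])*[640,400,640,400]))
    f=p["frame"]; c=f[130:300,180:460] if n=="scene" else f[130:290,200:480]
    cv2.imwrite(f"pics/{n}0c.png",cv2.resize(c,None,fx=2.8,fy=2.8,interpolation=cv2.INTER_CUBIC))
E
```

```text
scene left_grip [0.4911 0.1173 0.113 ]
scene right_grip [ 0.4587 -0.0737  0.113 ]
scene left_hinge [0.6823 0.0983 0.101 ]
scene right_hinge [ 0.6607 -0.1142  0.101 ]
scene incubator [ 0.6391 -0.0027 -0.    ]
scene buffer_bottle [0.5985 0.279  0.    ]
scene tip_box [ 0.5162 -0.2818  0.    ]
scene marker [0.4516 0.2621 0.    ]
top left_grip [0.4937 0.1206 0.113 ]
top right_grip [ 0.4567 -0.0706  0.113 ]
top left_hinge [0.6866 0.0958 0.101 ]
top right_hinge [ 0.6553 -0.1055  0.101 ]
top incubator [0.6289 0.0015 0.    ]
top buffer_bottle [0.5784 0.2723 0.    ]
top tip_box [ 0.5113 -0.2813  0.    ]
top marker [0.4587 0.252  0.    ]
```

```bash
cat > fit.py <<'E'
from station import ctrl
from h import *
import cv2
from scipy.optimize import least_squares
P={"left_grip":(-.0,.1,.113),"right_grip":(0,-.1,.113),"left_hinge":(.202,.1,.101),"right_hinge":(.202,-.1,.101)}
obs=[]; pics={}
for n in ["scene","top"]:
    p=ctrl.get_image(n); p["R"]=np.array(p["R"]);p["t"]=np.array(p["t"]); pics[n]=p
    for k in P:
        for d in ctrl.mark_of(p,k)[:1]: obs.append((n,k,np.array(d["position"])*[640,400]))
def W(x,X): c,s=np.cos(x[2]),np.sin(x[2]); return [x[0]+c*X[0]-s*X[1],x[1]+s*X[0]+c*X[1],X[2]]
f=lambda x: np.concatenate([np.array(proj(pics[n],W(x,P[k])))-uv for n,k,uv in obs])
s=least_squares(f,[.47,.02,-.16],loss="soft_l1")
print(s.x,np.round(f(s.x).reshape(-1,2),1).tolist())
for k in P: print(k,np.round(W(s.x,P[k]),4))
for n,(a,b,c,d) in dict(scene=(130,300,180,460),top=(130,290,200,480)).items():
    im=cv2.resize(pics[n]["frame"],None,fx=5,fy=5,interpolation=cv2.INTER_CUBIC)
    def ln(A,B,col):
        u=[tuple(int(v*5+2) for v in proj(pics[n],W(s.x,Q))) for Q in (A,B)]; cv2.line(im,u[0],u[1],col,1)
    for y in (.1,-.1):
        ln((0,y-.058,.113),(0,y+.058,.113),(0,0,255))
        q=[(.042,y-.0825,.125),(.042,y+.0825,.125),(.194,y+.0825,.125),(.194,y-.0825,.125)]
        for i in range(4): ln(q[i],q[(i+1)%4],(0,255,0))
    cv2.imwrite(f"pics/{n}_fit.png",cv2.resize(im[a*5:b*5,c*5:d*5],(784,int(784*(b-a)/(d-c)))))
E
python3 fit.py
```

```text
[ 0.47095576  0.02675513 -0.15860266] [[-1.5, -2.4], [-0.1, 0.1], [-1.3, 2.4], [3.5, -1.6], [-0.2, -0.1], [0.2, 3.1], [-1.1, -2.2], [0.2, -1.1]]
left_grip [0.4867 0.1255 0.113 ]
right_grip [ 0.4552 -0.072   0.113 ]
left_hinge [0.6862 0.0936 0.101 ]
right_hinge [ 0.6546 -0.1039  0.101 ]
```

View pics/top_fit.png

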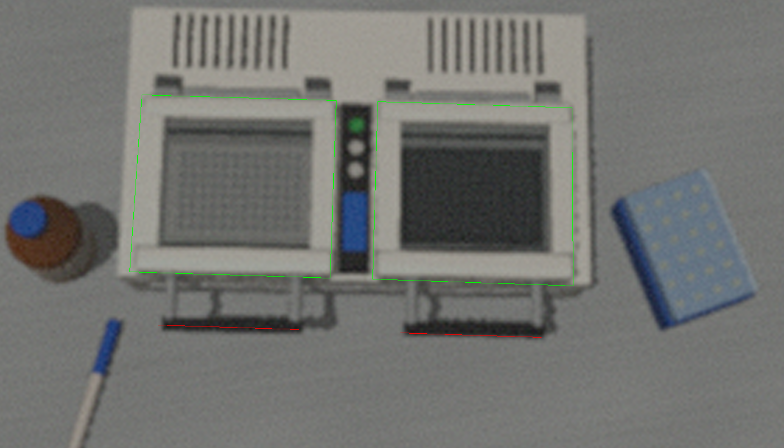

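View pics/scene_fit.png

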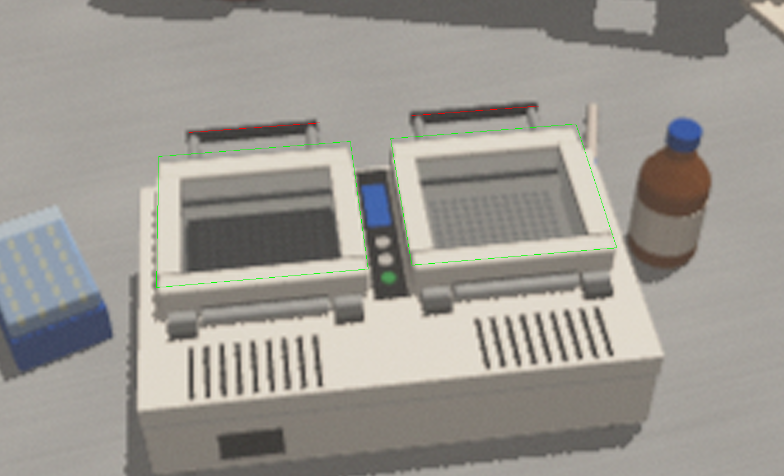

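Call:
{"method": "carry_out", "body": {
  "series": [
    [0.3,-1,0,0,0,-1,1],
    [0.3,-1,0,0,0,-1,1],
    [0.3,-1,0,0,0,-1,1],
    [0.3,-1,0,0,0,-1,1],
    [0.3,-1,0,0,0,-1,1],
    [0.3,-1,0,0,0,-1,1],
    [0.3,-1,0,0,0,-1,1],
    [0.3,-1,0,0,0,-1,1],
    [0.3,-1,0,0,0,-1,1],
    [0.3,-1,0,0,0,-1,1],
    [0.3,-1,0,0,0,-1,1],
    [0.3,-1,0,0,0,-1,0.6]
  ],
  "grip_force": 40
}}

```text
t: 3.9
tool_pos: [0.3067, 0.2853, 0.2315]
tool_rot: [2.207, 2.236, 0.001]
contact_force: [0.5, 0.6, -0.2]
opening: 0.073
```

Call:
{"method": "carry_out", "body": {
  "series": [
    [0.3,-1,0,0,0,-1,0.6],
    [0.3,-1,0,0,0,-0.72,0.6],
    [0.3,-1,0,0,0,0,0.6],
    [0.3,-1,0,0,0,0,0.6],
    [0.3,-1,0,0,0,0,0.6],
    [0.3,-1,0,0,0,0,0.6],
    [0.3,-1,0,0,0,0,0.6],
    [0.3,-1,0,0,0,0,0.6],
    [0.3,-1,0,0,0,0,0.6],
    [0.3,-1,0,0,0,0,0.6],
    [0,0,0,0,0,0,0.6]
  ]
}}

```text
t: 5.0
tool_pos: [0.382, 0.0342, 0.2315]
tool_rot: [2.39, 2.037, -0.0]
contact_force: [-0.2, 0.3, 0.1]
opening: 0.0511
```

```bash
python3 - <<'E'
from station import ctrl
from scipy.spatial.transform import Rotation as R
import numpy as np
o=ctrl.get_obs(); print(o["t"],o["q"].round(3),o["tool_pos"].round(4),o["opening"]); print(R.from_rotvec(o["tool_rot"]).as_matrix().round(3))
E
```

```text
5.0 [-1.050e-01 -5.850e-01  2.135e+00 -1.000e-03  1.592e+00  5.400e-02] [0.382  0.0342 0.2315] 0.05114992837517007
[[ 0.159  0.987  0.   ]
 [ 0.987 -0.159 -0.001]
 [-0.001  0.    -1.   ]]
```

Call:
{"method": "carry_out", "body": {
  "series": [
    [0.1,-0.5,0,-0.15,-0.95,0,0.5],
    [0.1,-0.5,0,-0.15,-0.95,0,0.5],
    [0.1,-0.5,0,-0.15,-0.95,0,0.5],
    [0.1,-0.5,0,-0.15,-0.95,0,0.5],
    [0,-0.5,0,-0.15,-0.95,0,0.5],
    [0,-0.5,0,-0.15,-0.95,0,0.5],
    [0,-0.5,0,-0.15,-0.95,0,0.5],
    [0,-0.4,0,0,0,0,0.5]
  ]
}}

```text
t: 5.8
tool_pos: [0.4317, -0.0639, 0.2286]
tool_rot: [1.97, 1.685, 0.564]
contact_force: [0.4, -0.0, 0.2]
opening: 0.0427
```

```bash
cat > st.py <<'E'
from station import ctrl
from scipy.spatial.transform import Rotation as R
import numpy as np
o=ctrl.get_obs(); M=R.from_rotvec(o["tool_rot"]).as_matrix(); d=M[:,2]
print("t",o["t"],"q",o["q"].round(3),"tcp",o["tool_pos"].round(4),"open",round(o["opening"],4),"F",o["contact_force"].round(1))
print("pinch",(o["tool_pos"]-.0187*d).round(4),"heading",np.arctan2(d[1],d[0]).round(3),"tilt",np.degrees(np.arcsin(-d[2])).round(1),"y",M[:,1].round(3),"x",M[:,0].round(3))
E
python3 st.py
```

```text
t 5.8 q [-0.421 -1.005  2.444  0.179  1.078 -0.299] tcp [ 0.4317 -0.0639  0.2286] open 0.0427 F [ 0.4 -0.   0.2]
pinch [ 0.4205 -0.0622  0.2435] heading -0.158 tilt 52.9 y [ 0.788 -0.123  0.603] x [ 0.156  0.988 -0.001]
```

Call:
{"method": "carry_out", "body": {
  "series": [
    [0,0,-0.8,0,0,0,0.36],
    [0,0,-0.8,0,0,0,0.36],
    [0,0,-0.8,0,0,0,0.36],
    [0,0,0,0,0,0,0.36]
  ]
}}

```text
t: 6.2
tool_pos: [0.4305, -0.0631, 0.1667]
tool_rot: [1.973, 1.688, 0.561]
contact_force: [-0.2, 0.9, 0.1]
opening: 0.031
```

```bash
python3 st.py
```

```text
t 6.2 q [-0.419 -0.981  2.534  0.19   0.971 -0.321] tcp [ 0.4305 -0.0631  0.1667] open 0.031 F [-0.2  0.9  0.1]
pinch [ 0.4194 -0.0613  0.1817] heading -0.157 tilt 53.2 y [ 0.791 -0.124  0.599] x [ 0.155  0.988 -0.001]
```

Call:
{"method": "carry_out", "body": {
  "series": [
    [0.35,-0.15,-0.8,0,0,0,0.36],
    [0.35,-0.15,-0.8,0,0,0,0.36],
    [0,0,0,0,0,0,0.36]
  ]
}}

```text
t: 6.5
tool_pos: [0.4486, -0.071, 0.1284]
tool_rot: [1.973, 1.687, 0.561]
contact_force: [-0.6, 0.4, -1.7]
opening: 0.0307
```

```bash
python3 st.py; cat > look.py <<'E'
import sys
from station import ctrl
from h import *
import cv2
t=sys.argv[1]
p=ctrl.get_image("scene");a=p["frame"][100:270,190:420]
q=ctrl.get_image("top");b=q["frame"][130:300,240:470]
cv2.imwrite(f"pics/{t}.png",cv2.resize(np.vstack([a,b]),None,fx=1.75*1,fy=1.75,interpolation=cv2.INTER_CUBIC))
cv2.imwrite(f"pics/{t}_s.png",cv2.resize(a,None,fx=3.4,fy=3.4,interpolation=cv2.INTER_CUBIC))
cv2.imwrite(f"pics/{t}_t.png",cv2.resize(b,None,fx=3.4,fy=3.4,interpolation=cv2.INTER_CUBIC))
E
python3 look.py a
```

```text
t 6.5 q [-0.419 -0.835  2.533  0.212  0.828 -0.357] tcp [ 0.4486 -0.071   0.1284] open 0.0307 F [-0.6  0.4 -1.7]
pinch [ 0.4376 -0.0693  0.1433] heading -0.157 tilt 53.1 y [ 0.79  -0.124  0.6  ] x [ 0.156  0.988 -0.001]
```

View pics/a_s.png

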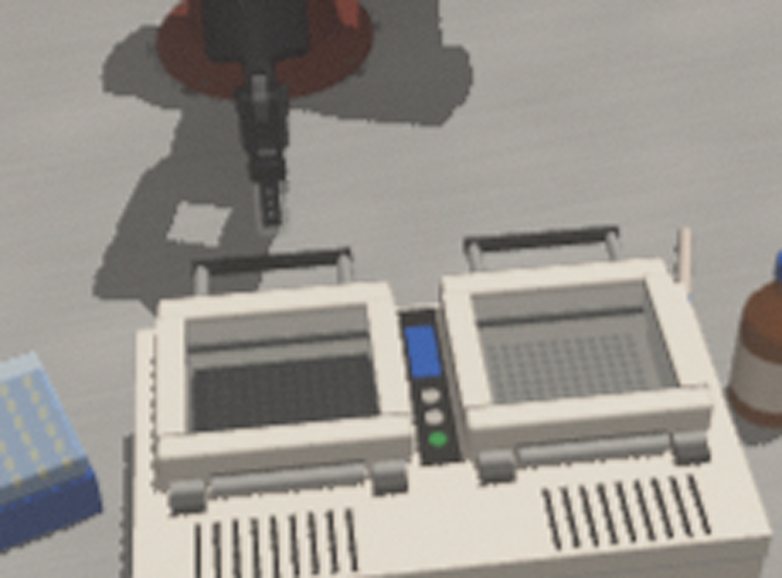

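View pics/a_t.png

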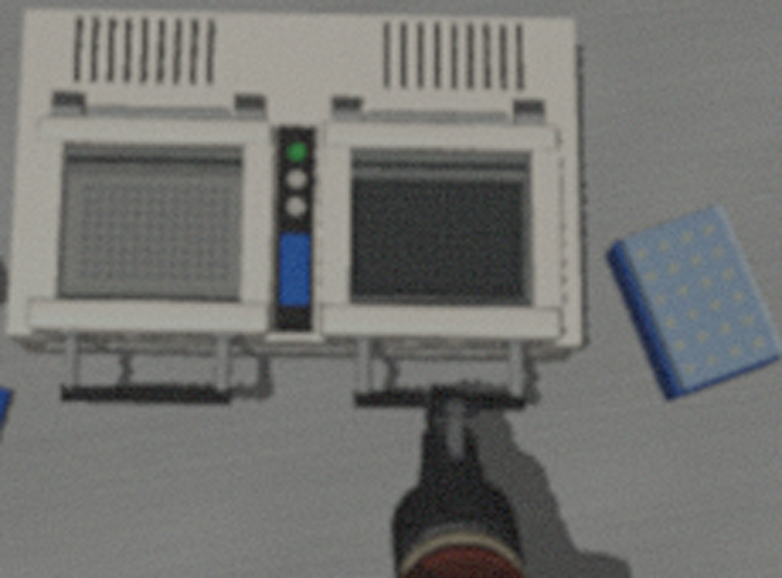

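```bash
python3 - <<'E'
from station import ctrl
from h import *
p=ctrl.get_image("scene");print(ray(p,273/3.4+190,261.5/3.4+100,.113), ray(p,273/3.4+190,261.5/3.4+100,.119))
q=ctrl.get_image("top");print(ray(q,440/3.4+240,397/3.4+130,.113))
for P in [p,q]: 
  for d in ctrl.trace(P,"right_grip")[:1]:
    print(d["p"],np.round(np.array(d["rect"])*[640,400,640,400],1))
  # upper fingertip inner
  print(proj(P,[.4376+.0187*.6+.79*.015,-.0693-.095*.0187-.124*.015,.1433-.8*.0187+.6*.015]))
E
```

```text
[ 0.46146077 -0.07374733  0.113     ] [ 0.46831503 -0.07464467  0.119     ]
[ 0.4605072  -0.07655686  0.113     ]
0.87 [234.5 172.5  77.   73.3]
(np.float64(269.7936507886713), np.float64(169.19288084481803))
0.64 [333.7 162.4  74.5  89.9]
(np.float64(368.82014571342404), np.float64(245.57845240224628))
```

Call:
{"method": "carry_out", "body": {
  "series": [
    [0.45,-0.1,-0.6,0,0,0,0.36],
    [0.45,-0.1,-0.6,0,0,0,0.36],
    [0,0,0,0,0,0,0.36]
  ]
}}

```text
t: 7.1
tool_pos: [0.4715, -0.0765, 0.0992]
tool_rot: [1.971, 1.686, 0.561]
contact_force: [0.0, 0.1, -0.9]
opening: 0.031
```

```bash
python3 st.py; python3 look.py b
```

```text
t 7.1 q [-0.404 -0.667  2.5    0.231  0.691 -0.379] tcp [ 0.4715 -0.0765  0.0992] open 0.031 F [ 0.   0.1 -0.9]
pinch [ 0.4604 -0.0747  0.1142] heading -0.159 tilt 53.0 y [ 0.789 -0.123  0.601] x [ 0.156  0.988 -0.002]
```

View pics/b_s.png

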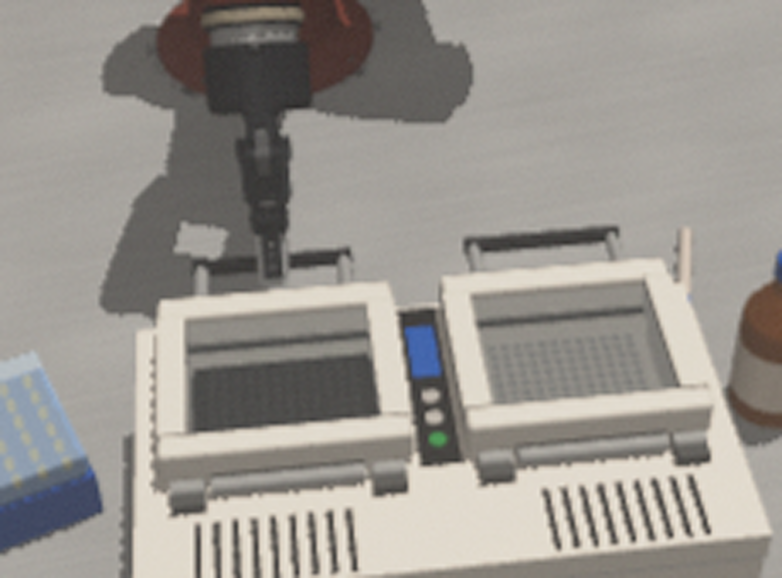

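View pics/b_t.png

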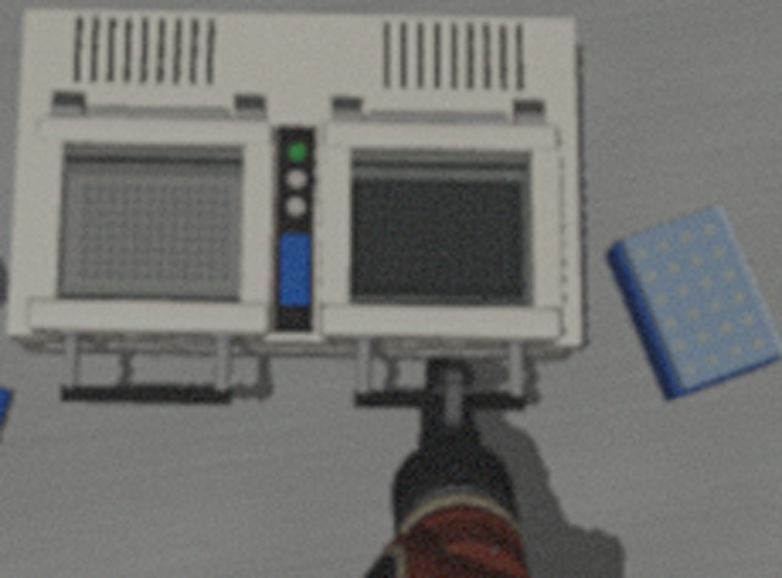

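Call:
{"method": "carry_out", "body": {
  "series": [
    [0,0,0,0,0,0,0],
    [0,0,0,0,0,0,0],
    [0,0,0,0,0,0,0],
    [0,0,0,0,0,0,0],
    [0,0,0,0,0,0,0]
  ],
  "grip_force": 30
}}

```text
t: 7.7
tool_pos: [0.4697, -0.0762, 0.099]
tool_rot: [1.971, 1.688, 0.559]
contact_force: [-10.1, -0.7, 0.3]
opening: 0.0108
```

```bash
python3 st.py
```

```text
t 7.7 q [-0.405 -0.673  2.503  0.229  0.696 -0.38 ] tcp [ 0.4697 -0.0762  0.099 ] open 0.0108 F [-10.1  -0.7   0.3]
pinch [ 0.4587 -0.0745  0.1139] heading -0.16 tilt 53.2 y [ 0.791 -0.122  0.599] x [ 0.155  0.988 -0.003]
```

```bash
cat > plan.py <<'E'
import numpy as np
yaw=-.158;h=np.array([np.cos(yaw),np.sin(yaw),0]);z=np.array([0,0,1.])
bar0=np.array([.4587,-.0745,.113]);rho=np.hypot(.202,.012);t0=np.arctan2(.012,.202);H=bar0+.202*h-.012*z
def tcp(th,a): return H-h*rho*np.cos(th+t0)+z*rho*np.sin(th+t0)+.0187*(h*np.cos(a)-z*np.sin(a))
N=24;P=[tcp(1.047*i/N,np.radians(53+30*i/N)) for i in range(N+1)]
print(H,P[0],P[-1])
for i in range(N): print(i,((P[i+1]-P[i])/.025).round(2), (np.radians(30/N)/.1*np.array([.157,.987])).round(3))
E
python3 plan.py
```

```text
[ 0.65818388 -0.10628337  0.101     ] [ 0.46981376 -0.07627073  0.09806552] [ 0.57092007 -0.0923798   0.26335862]
0 [ 0.02 -0.    0.34] [0.034 0.215]
1 [ 0.03 -0.    0.34] [0.034 0.215]
2 [ 0.05 -0.01  0.34] [0.034 0.215]
3 [ 0.06 -0.01  0.34] [0.034 0.215]
4 [ 0.07 -0.01  0.33] [0.034 0.215]
5 [ 0.09 -0.01  0.33] [0.034 0.215]
6 [ 0.1  -0.02  0.32] [0.034 0.215]
7 [ 0.12 -0.02  0.32] [0.034 0.215]
8 [ 0.13 -0.02  0.31] [0.034 0.215]
9 [ 0.14 -0.02  0.31] [0.034 0.215]
10 [ 0.16 -0.03  0.3 ] [0.034 0.215]
11 [ 0.17 -0.03  0.29] [0.034 0.215]
12 [ 0.18 -0.03  0.28] [0.034 0.215]
13 [ 0.2  -0.03  0.28] [0.034 0.215]
14 [ 0.21 -0.03  0.27] [0.034 0.215]
15 [ 0.22 -0.03  0.26] [0.034 0.215]
16 [ 0.23 -0.04  0.25] [0.034 0.215]
17 [ 0.24 -0.04  0.24] [0.034 0.215]
18 [ 0.25 -0.04  0.22] [0.034 0.215]
19 [ 0.26 -0.04  0.21] [0.034 0.215]
20 [ 0.27 -0.04  0.2 ] [0.034 0.215]
21 [ 0.28 -0.04  0.19] [0.034 0.215]
22 [ 0.28 -0.05  0.18] [0.034 0.215]
23 [ 0.29 -0.05  0.16] [0.034 0.215]
```

Call:
{"method": "carry_out", "body": {
  "series": [
    [-0.03,0,0.3,0.03,0.2,0,0],
    [0,0,0.34,0.03,0.2,0,0],
    [0.04,-0.01,0.34,0.03,0.22,0,0],
    [0.06,-0.01,0.34,0.03,0.22,0,0],
    [0.07,-0.01,0.33,0.03,0.22,0,0],
    [0.09,-0.01,0.33,0.03,0.22,0,0]
  ]
}}

```text
t: 8.3
tool_pos: [0.4772, -0.0774, 0.1506]
tool_rot: [2.057, 1.76, 0.462]
contact_force: [4.7, 0.5, -6.6]
opening: 0.0108
```

```bash
python3 st.py; python3 look.py c
```

```text
t 8.3 q [-0.376 -0.629  2.356  0.133  0.91  -0.276] tcp [ 0.4772 -0.0774  0.1506] open 0.0108 F [ 4.7  0.5 -6.6]
pinch [ 0.468  -0.0759  0.1669] heading -0.164 tilt 60.3 y [ 0.858 -0.133  0.496] x [ 0.156  0.988 -0.005]
```

View pics/c_s.png

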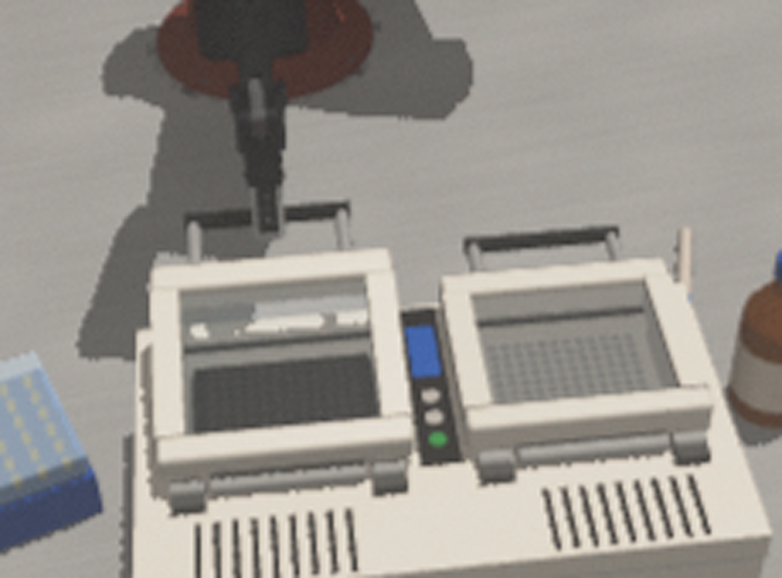

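Call:
{"method": "carry_out", "body": {
  "series": [
    [0.1,-0.02,0.32,0.03,0.22,0,0],
    [0.12,-0.02,0.32,0.03,0.22,0,0],
    [0.13,-0.02,0.31,0.03,0.22,0,0],
    [0.14,-0.02,0.31,0.03,0.22,0,0],
    [0.16,-0.03,0.3,0.03,0.22,0,0],
    [0.17,-0.03,0.29,0.03,0.22,0,0],
    [0.18,-0.03,0.28,0.03,0.22,0,0]
  ]
}}

```text
t: 9.1
tool_pos: [0.5004, -0.0809, 0.2024]
tool_rot: [2.162, 1.854, 0.328]
contact_force: [-8.9, 4.3, 2.0]
opening: 0.0108
```

```bash
cat >> st.py <<'E'
yaw=-.158;h=np.array([np.cos(yaw),np.sin(yaw),0]);H=np.array([.6582,-.1063,.101])
v=o["tool_pos"]-.0187*d-H
print("lid deg",np.degrees(np.arctan2(v[2],-v@h)-.0593).round(1),"rho",np.hypot(v[2],v@h).round(4), "lat",(v@np.array([-h[1],h[0],0])).round(4))
E
python3 st.py
```

```text
t 9.1 q [-0.34  -0.477  2.142  0.065  1.125 -0.204] tcp [ 0.5004 -0.0809  0.2024] open 0.0108 F [-8.9  4.3  2. ]
pinch [ 0.494  -0.0798  0.2199] heading -0.171 tilt 69.5 y [ 0.926 -0.142  0.35 ] x [ 0.154  0.988 -0.006]
lid deg 32.2 rho 0.2045 lat 0.0003
```

Call:
{"method": "carry_out", "body": {
  "series": [
    [0.2,-0.03,0.28,0.03,0.22,0,0],
    [0.21,-0.03,0.27,0.03,0.22,0,0],
    [0.22,-0.03,0.26,0.03,0.22,0,0],
    [0.23,-0.04,0.25,0.03,0.22,0,0],
    [0.24,-0.04,0.24,0.03,0.22,0,0],
    [0.25,-0.04,0.22,0.03,0.22,0,0],
    [0.26,-0.04,0.21,0.03,0.22,0,0],
    [0.27,-0.04,0.2,0.03,0.22,0,0],
    [0,0,0,0,0,0,0]
  ]
}}

```text
t: 10.0
tool_pos: [0.5501, -0.0885, 0.254]
tool_rot: [2.267, 1.947, 0.172]
contact_force: [-6.2, 5.8, 5.0]
opening: 0.0107
```

```bash
python3 st.py
```

```text
t 10.0 q [-0.302 -0.25   1.865  0.019  1.34  -0.153] tcp [ 0.5501 -0.0885  0.254 ] open 0.0107 F [-6.2  5.8  5. ]
pinch [ 0.5466 -0.0877  0.2724] heading -0.203 tilt 79.2 y [ 0.971 -0.148  0.187] x [ 0.152  0.988 -0.01 ]
lid deg 53.2 rho 0.2053 lat 0.0008
```

Call:
{"method": "carry_out", "body": {
  "series": [
    [0.28,-0.05,0.18,0.03,0.22,0,0],
    [0.28,-0.05,0.16,0.03,0.22,0,0],
    [0.28,-0.05,0.15,0.03,0.22,0,0],
    [0,0,0,0,0,0,0],
    [0,0,0,0,0,0,0]
  ]
}}

```text
t: 10.5
tool_pos: [0.5705, -0.0915, 0.2665]
tool_rot: [2.307, 1.983, 0.109]
contact_force: [-5.9, 6.6, 6.4]
opening: 0.0107
```

```bash
python3 st.py; python3 look.py d; cat > ang.py <<'E'
from station import ctrl
from h import *
import cv2
yaw=-.155;h=np.array([np.cos(yaw),np.sin(yaw),0]);l=np.array([-h[1],h[0],0]);H=np.array([.6582,-.1063,.101])
for n in ["scene","top"]:
    p=ctrl.get_image(n)
    im=cv2.resize(p["frame"],None,fx=3,fy=3,interpolation=cv2.INTER_CUBIC)
    for deg,c in ((55,(255,0,0)),(60,(0,255,0)),(65,(0,0,255))):
        a=np.radians(deg); r=-h*np.cos(a)+np.array([0,0,np.sin(a)]); m=h*np.sin(a)+np.array([0,0,np.cos(a)])
        # bar line, lid front-top edge
        for A,B in (((.202,.012,-.058),(.202,.012,.058)),((.16,.024,-.0825),(.16,.024,.0825)),((.16,-.004,-.0825),(.16,-.004,.0825))):
            u=[tuple(int(3*x+1) for x in proj(p,H+r*q[0]+m*q[1]+l*q[2])) for q in (A,B)]
            cv2.line(im,u[0],u[1],c,1)
    x0,y0=(200,90) if n=="scene" else (300,110)
    cv2.imwrite(f"pics/ang_{n}.png",im[y0*3:(y0+160)*3,x0*3:(x0+220)*3])
    for d in ctrl.mark_of(p,"right_grip")[:1]: print(n,d["p"],np.array(d["position"])*[640,400],[np.round(proj(p,H+.2024*(-h*np.cos(a+.0593)+np.array([0,0,np.sin(a+.0593)]))),1) for a in np.radians([55,60,65])])
E
python3 ang.py
```

```text
t 10.5 q [-0.291 -0.159  1.762  0.008  1.418 -0.141] tcp [ 0.5705 -0.0915  0.2665] open 0.0107 F [-5.9  6.6  6.4]
pinch [ 0.5683 -0.091   0.2851] heading -0.23 tilt 83.1 y [ 0.982 -0.149  0.121] x [ 0.151  0.989 -0.01 ]
lid deg 60.2 rho 0.2054 lat 0.001
scene 0.91 [264.512 148.08 ] [array([265.4, 148.7]), array([265.4, 150. ]), array([265.3, 152. ])]
```

View pics/ang_scene.png

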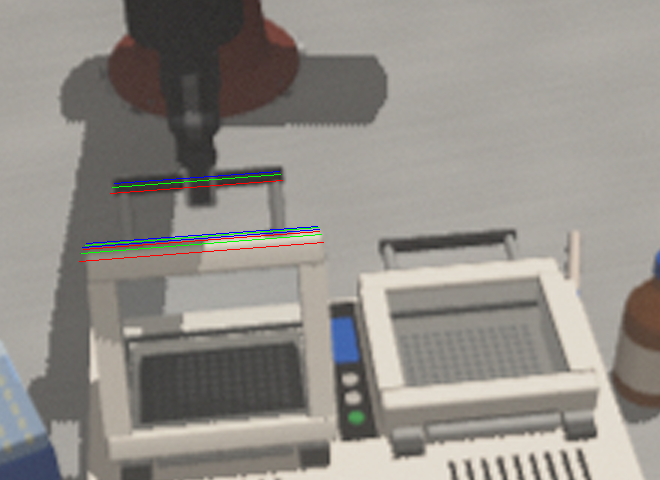

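View pics/ang_top.png

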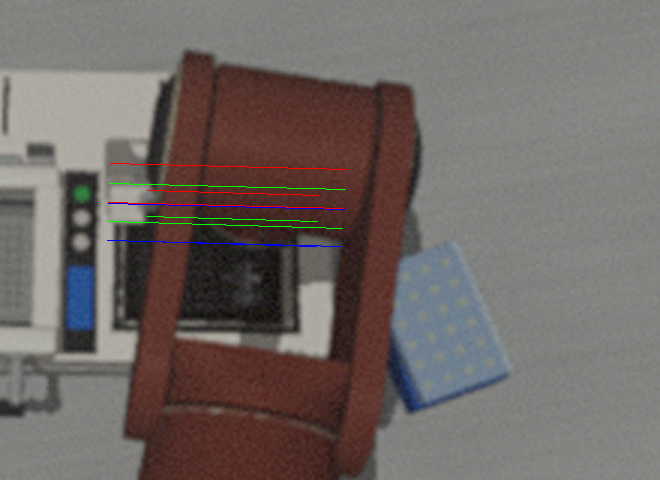

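Call:
{"method": "carry_out", "body": {
  "series": [
    [0,0,0,0,0,0,0],
    [0,0,0,0,0,0,0],
    [0,0,0,0,0,0,0]
  ]
}}

```text
t: 11.1
tool_pos: [0.5701, -0.0915, 0.2663]
tool_rot: [2.307, 1.983, 0.109]
contact_force: [-5.2, 7.0, 6.0]
opening: 0.0107
```

```bash
python3 st.py; python3 - <<'E'
from station import ctrl
print(abs(ctrl.get_obs()["dq"]).max()); print(ctrl.finish_job())
E
```

```text
t 11.1 q [-0.292 -0.16   1.763  0.008  1.418 -0.141] tcp [ 0.5701 -0.0915  0.2663] open 0.0107 F [-5.2  7.   6. ]
pinch [ 0.5679 -0.0909  0.2849] heading -0.23 tilt 83.0 y [ 0.981 -0.149  0.121] x [ 0.151  0.988 -0.01 ]
lid deg 60.1 rho 0.2054 lat 0.001
0.0017845765835608856
the job is handed in; nothing more can be done
None
```

The black plate is in the right bay. I gripped that bay's bar handle, lifted the lid to about 60° and handed the job in at about 11 s, still holding it at 30 N.

**Lid angle:** the arm's position gives 60.1°. The lid's front edge in the top picture matches the 60° overlay. The scene picture cannot tell 55° from 65° well: its handle mark lay slightly beyond the 55° point, within the networks' error.

**Grip and steadiness:** the jaws are closed on the bar at 10.7 mm, and the joints were almost still (under 0.002 rad/s). The grip point came out 3 mm farther from the hinge than the given bar radius, worth about 1° of lid angle at most.

**Everything else:** the left lid still lies shut in the scene picture and the black plate lies in its pocket. The tip box looks as it was. I did not re-measure the plates, bottle, tip box or marker at the end; the arm's path kept clear of all of them.

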